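# Finish two repair kits: sort key caps and battery packs into the kitting trays

### The job

Finish the two repair kits from the mixed handful on the mat: the white key cap and the white battery pack belong in the tray that already holds the white latch, the green key cap and the blue battery pack in the tray that already holds the green battery door. Each cap goes flange down in the round pocket of its tray, and each pack lies flat on the floor of the battery pocket with its leads along the channel; lower the packs gently into place, never drop them or press hard on them. Keep the latch and the door in their pockets, and do not disturb the tweezers, the green screwdriver and the black loupe lying by.

Things in the scene. Friction and masses are not known exactly. Their poses are not given: they have to be found in the camera images.
- pack_white: flat white and grey battery pack: body 50 (x) x 34 (y) x 9 mm; thin leads and plug beyond its +x end, not grippable, 86 mm over all. Origin: underside, centre line, 18 mm from the body's centre towards the leads (body x -43..7 mm); z up. Lies on the mats (z 2.2 mm). 60 g. Seated in the tray's frame: origin at (-6, 33, 4) mm, x along tray x, about 6 mm of play all round.
- pack_blue: flat blue battery pack: body 50 (x) x 34 (y) x 9 mm; thin leads and plug beyond its +x end, not grippable, 86 mm over all. Origin: underside, centre line, 18 mm from the body's centre towards the leads (body x -43..7 mm); z up. Lies on the mats (z 2.2 mm). 60 g. Seated in the tray's frame: origin at (-6, 33, 4) mm, x along tray x, about 6 mm of play all round.
- cap_white: white push-button key cap, a low dome with a flange, 22 mm across and 9 mm high, standing on its flange on the mats (their top is at z 2.2 mm). Origin: centre of its underside; z up. Its flanks slope: grip it low, tips 2 to 3 mm above its underside, about 20 mm between the pads. Any yaw is right.
- cap_green: sage-green push-button key cap, a low dome with a flange, 27 mm across and 9 mm high, standing on its flange on the mats (their top is at z 2.2 mm). Origin: centre of its underside; z up. Its flanks slope: grip it low, tips 2 to 3 mm above its underside, about 24 mm between the pads. Any yaw is right.
- tray_white: tray holding the white latch, 128x128 mm, loose on the mats (z 2.2); black, 9.5 mm high (rim 12), pocket floors pink, 4 above its underside. Origin: centre of underside; +x away from the robot, within 0.3 rad. In its frame, mm: battery pocket x -55..7, y 10.5..55.5, open at +x to lead channel x 7..55, y 21..45; round cap pocket dia 38 at (-35,-33); oblong pocket 58x36 at (24,-33)
- tray_green: tray holding the green battery door, 128x128 mm, loose on the mats (z 2.2); black, 9.5 mm high (rim 12), pocket floors pink, 4 above its underside. Origin: centre of underside; +x away from the robot, within 0.3 rad. In its frame, mm: battery pocket x -55..7, y 10.5..55.5, open at +x to lead channel x 7..55, y 21..45; round cap pocket dia 38 at (-35,-33); oblong pocket 58x36 at (24,-33)
- latch_white: small white moulded latch, 32 by 14 by 11 mm, lying in the oblong pocket of the white kit's tray; stays there. Origin near the middle of its underside.
- battery_door: sage-green battery door, 43 by 26 by 5 mm, lying in the oblong pocket of the green kit's tray; stays there. Origin near the middle of its underside.
- tweezers: bystander: black tweezers, 122 by 14 by 9 mm, lying beyond the handful; origin near the middle of the underside.
- driver_green: bystander: slim green-handled precision screwdriver, 148 by 11 by 10 mm, lying beyond the handful; origin near the middle of the underside.
- loupe: bystander: black eye loupe, 40 mm across and 32 mm high, standing on its wide end; origin at the centre of its underside.
Mind the look-alikes: they are no part of the job. There is more than one size of the cap_green; the job needs the smallest.

How it is judged:
By the outcome, as a careful person would: the job done as asked, in the order asked, and still so for the second after the job is handed in, with the robot touching nothing.
It also fails if it takes over 96 s, if anything falls off the work surface, if the arm or the gripper's body presses on something with over 40 N, if the wrist force passes 120 N, or if a joint passes its speed limit or range.

### The arm

A 6-joint arm with a two-finger parallel gripper is mounted at the origin on a cart in front of the work surface, level with it; the furniture and walls round the work are solid. World frame = base frame: x ahead of the robot, y to its left, z up, the work surface at z = 0. Lengths are in m, angles in rad, forces in N, time in s.
With the tool pointing down it reaches from about 0.35 to 0.775 m from the base axis. Payload 7.3 kg.
Tool frame: the origin (TCP) lies midway between the tips of the shut fingers; the grasp point (between the pads) lies 19 mm behind it (robot.tcp_to_grasp is the distance from the TCP to the grasp point, in m); z points along the fingers, y is the line along which they close (so a half turn about z gives the same grasp; the last joint's range is limited). The gripper opens to 92 mm and grips with 3 to 60 N. Pads are 19 mm wide; open, the fingers measure 130 mm over their backs; the gripper's body (75 mm by 190 mm) begins 47 mm behind the grasp point.
Start: joints at [1.015, 0.342, 1.524, -0, 1.275, -0.146], TCP at [0.209, 0.482, 0.199] pointing down, gripper open.
Joint ranges: [-2.53, 2.53], [-0.77, 2.02], [0.04, 2.7], [-1, 4.14], [0.28, 2.66], [-3.11, 3.11]. Speed limits (rad/s): [2.57, 2.57, 3.14, 3.14, 3.14, 3.14].

### API

Orientations are given as [roll, pitch, yaw] about the fixed x, y, z axes, in that order (R = Rz(yaw) Ry(pitch) Rx(roll)).
In Python, from cell import readout, cams, ticket, robot gives the robot as it stands. The module is installed in compiled form; this text tells all that it offers.
- The arm moves only by the tool jog_arm, never from a script. Its argument "plan" is a list of rows, each a list of 5 numbers: the shift along the world's x, y, z each as a share of 0.08 m, from -1 to 1, then the turn about the world's z as a share of 90 degrees, from -1 to 1, then the opening, from -1 (shut) to 1 (fully open). A call has 1 to 12 rows; each row is the pose to reach, as a shift and turn from the pose commanded when the call began; what a row does not reach only later rows make up. A row lasts 1/10 s, in which the tool goes at most 50 mm and 8.59 degrees, less where a joint would pass 70% of its speed; a pose out of reach is approached as far as the arm can. A call with a number of a shift or a turn outside -1 to 1 is refused whole. A call with a gripper value outside its range is refused whole. The fingers move at their own pace and stop on an object; "squeeze" is the grip in N (left out, the last holds). Time passes only in rows, so rows that repeat a pose let the fingers close. It gives the time, the measured TCP pose, the force, the opening and the grip force at its end, in the units of the state.
- readout.observe(): the state, without advancing time (a new reading comes with each control period).
- cams.read_camera(name): name is "scene" or "top" or "wrist"; returns the picture (400x640x3 uint8, blue, green, red); there is no depth.
- cams.calibration(name): a dict with "K" (3x3 intrinsics, pixels), "world_from_camera" (4x4, takes a point from camera to world coordinates). Camera axes: x right, y down, z forward; pixel columns grow to the right and rows downward; lengths in m; the calibration is good to about 2 mm. A picture is of the moment at which its call begins: read the wrist's pose just before it. calibration takes no time and is no camera call; for the wrist camera it gives the pose at the moment of the call.
- ticket.hand_in(): hands the job in; it is judged then, once.
The state is a dict: "time": time; "qpos": joint angles; "qvel": joint speeds; "joint_efforts": joint torques, N m; "tool_pos": TCP position; "tool_rot": TCP orientation; "contact_force": force on the tool from outside, world axes, zero at the start; "torque": the same for the moment, N m; "opening": finger opening in m; "grip_force": force on a finger pad.
Only numpy, scipy, OpenCV 4.12 (cv2) and the standard library are available. Lean on these libraries where they do the work, as an engineer would, in place of code of your own. Each camera call takes 0.05 s, during which the arm holds its last target. There are 200 camera calls.

## Working session

There is one attempt and no reset: what is moved stays moved. The work goes in short steps, Python scripts to look and compute and a tool call to move; the robot and the scene stay as the last step left them, time stands still between calls to the robot, and variables do not carry over. Pictures are saved under pics/ and viewed, at most 14 in all, crops included, and the job is handed in when it is done.

Besides the shell and the picture viewer there is one more tool, called after "Request:" by a JSON object that holds its "op" and its "data". jog_arm: Moves the arm, as the interface text tells. Shift numbers are shares of 0.08 m and turn numbers shares of 90 degrees, none past 1 either way. Its arguments: {"type":"object","properties":{"plan":{"type":"array"},"squeeze":{"type":"number"}},"required":["plan"]}

```bash
mkdir -p pics; python3 - <<'E'
from cell import readout,cams,robot
import cv2
o=readout.observe();print({k:o[k] for k in('time','tool_pos','tool_rot','opening')})
for n in('top','scene'):
    cv2.imwrite(f'pics/{n}0.png',cams.read_camera(n)); c=cams.calibration(n);print(c)
E
```

```text
{'time': 0.0, 'tool_pos': array([0.20890743, 0.48115839, 0.19805339]), 'tool_rot': array([-3.14010776e+00, -2.39027355e-04,  2.73176929e+00]), 'opening': 0.09234387664457645}
{'K': array([[423.86479174,   0.        , 321.53335973],
       [  0.        , 423.86479174, 197.73201067],
       [  0.        ,   0.        ,   1.        ]]), 'world_from_camera': array([[-0.00910078, -0.99544393,  0.0949134 ,  0.59281367],
       [-0.99990902,  0.00811419, -0.01077543, -0.12873925],
       [ 0.00995619, -0.09500283, -0.99542721,  0.89693834],
       [ 0.        ,  0.        ,  0.        ,  1.        ]])}
{'K': array([[373.41501601,   0.        , 316.34783503],
       [  0.        , 373.41501601, 200.81010921],
       [  0.        ,   0.        ,   1.        ]]), 'world_from_camera': array([[-0.55280675, -0.50811201,  0.66047474,  0.1193886 ],
       [-0.8332566 ,  0.3281243 , -0.444992  ,  0.25922022],
       [ 0.00938796, -0.79633952, -0.60477702,  0.55376311],
       [ 0.        ,  0.        ,  0.        ,  1.        ]])}
```

View pics/top0.png

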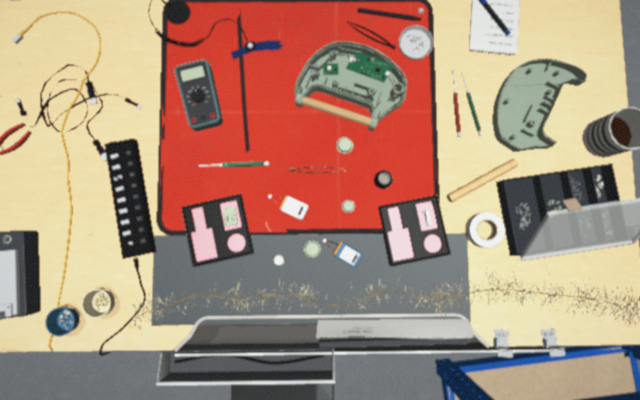

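View pics/scene0.png

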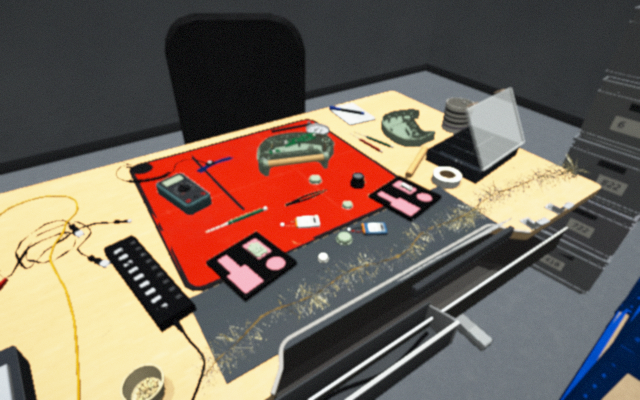

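The top view has +x up and +y left. The green kit's tray is at (218,231) and the white kit's tray at (413,229). The packs are at (293,206) and (347,252), and the white cap at (279,260). There are three green caps, at (345,145), (348,206) and (312,250). I'll zoom in to compare their sizes.

```bash
cat > h.py <<'E'
import numpy as np,cv2
from cell import readout,cams
def w(px,z,cal):
    K=np.array(cal['K']);T=np.array(cal['world_from_camera'])
    px=np.atleast_2d(px).astype(float)
    d=np.c_[px,np.ones(len(px))]@np.linalg.inv(K).T@T[:3,:3].T
    return T[:3,3]+d*((z-T[2,3])/d[:,2])[:,None]
E
python3 - <<'E'
import cv2
a=cv2.imread('pics/top0.png')[130:275,175:460]
cv2.imwrite('pics/c1.png',cv2.resize(a,(798,406),interpolation=cv2.INTER_CUBIC))
from h import *
c=cams.calibration('top')
for n,p in dict(g1=(345,145),g2=(348,206),g3=(312,250),wc=(279,260),pw=(293,206),pb=(347,252),tg=(218,231),tw=(413,229)).items(): print(n,w(p,.008,c).round(3))
E
```

```text
g1 [[ 0.79  -0.189  0.008]]
g2 [[ 0.66  -0.194  0.008]]
g3 [[ 0.568 -0.118  0.008]]
wc [[ 0.548 -0.049  0.008]]
pw [[ 0.661 -0.078  0.008]]
pb [[ 0.564 -0.19   0.008]]
tg [[0.61  0.078 0.008]]
tw [[ 0.61  -0.33   0.008]]
```

View pics/c1.png

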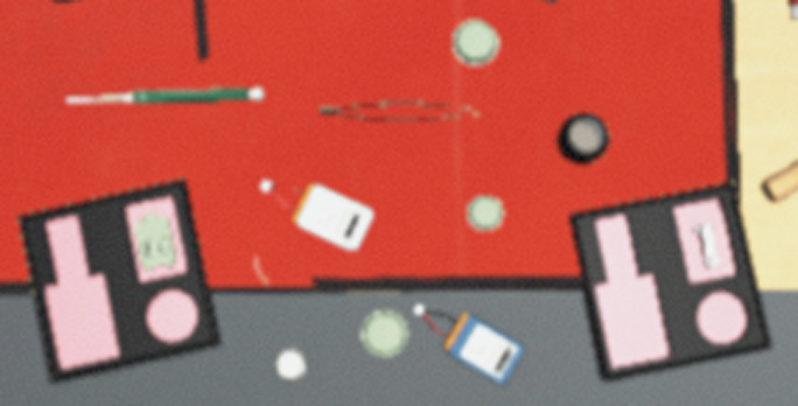

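The cap at (348,206) is the smallest of the three green ones. Next I'll move above the handful for a close wrist view.

Request:
{"op": "jog_arm", "data": {"plan": [[0.58, -0.94, 0.2, 0, 1], [0.58, -0.94, 0.2, 0, 1]]}}

```text
time: 0.3
tool_pos: [0.2555, 0.4051, 0.2142]
tool_rot: [-3.14, -0.0, 2.734]
contact_force: [0.6, -0.2, 0.1]
opening: 0.0918
grip_force: 0.0
```

Request:
{"op": "jog_arm", "data": {"plan": [[0.58, -0.94, 0.2, 0, 1], [0.58, -0.94, 0.2, 0, 1]]}}

```text
time: 0.5
tool_pos: [0.3025, 0.3292, 0.2309]
tool_rot: [-3.141, 0.0, 2.732]
contact_force: [0.7, 0.5, -0.5]
opening: 0.092
grip_force: 0.0
```

Request:
{"op": "jog_arm", "data": {"plan": [[0.58, -0.94, 0.2, 0, 1], [0.58, -0.94, 0.2, 0, 1]]}}

```text
time: 0.7
tool_pos: [0.349, 0.2539, 0.247]
tool_rot: [-3.141, 0.0, 2.732]
contact_force: [0.6, 1.2, -0.4]
opening: 0.092
grip_force: 0.0
```

Request:
{"op": "jog_arm", "data": {"plan": [[0.58, -0.94, 0.2, 0, 1], [0.58, -0.94, 0.2, 0, 1]]}}

```text
time: 0.9
tool_pos: [0.3955, 0.1786, 0.263]
tool_rot: [-3.141, 0.0, 2.731]
contact_force: [0.4, 0.8, 0.8]
opening: 0.0917
grip_force: 0.0
```

Request:
{"op": "jog_arm", "data": {"plan": [[0.58, -0.94, 0, 0, 1], [0.58, -0.94, 0, 0, 1]]}}

```text
time: 1.1
tool_pos: [0.442, 0.1033, 0.2628]
tool_rot: [-3.142, 0.0, 2.731]
contact_force: [-0.1, 0.3, 0.0]
opening: 0.0917
grip_force: 0.0
```

Request:
{"op": "jog_arm", "data": {"plan": [[0.58, -0.94, 0, 0, 1], [0.58, -0.94, 0, 0, 1], [0.58, -0.94, 0, 0, 1]]}}

```text
time: 1.4
tool_pos: [0.4892, 0.0266, 0.2618]
tool_rot: [-3.14, -0.0, 2.727]
contact_force: [-0.0, 0.5, -0.7]
opening: 0.0918
grip_force: 0.0
```

```bash
python3 - <<'E'
from h import *
o=readout.observe();print(o['time'],o['tool_pos'],o['tool_rot'],o['qpos'])
c=cams.calibration('wrist');print(c)
cv2.imwrite('pics/w1.png',cams.read_camera('wrist'))
E
```

```text
1.4 [0.48918971 0.0265986  0.26179215] [-3.14031858e+00 -2.43367211e-04  2.72697253e+00] [-1.01452918e-01  2.33593100e-01  1.50018805e+00 -1.15228272e-03
  1.40843565e+00 -1.25744266e+00]
{'K': array([[353.6961832 ,   0.        , 320.20471622],
       [  0.        , 353.6961832 , 196.81982611],
       [  0.        ,   0.        ,   1.        ]]), 'world_from_camera': array([[ 0.4035001 ,  0.87371919,  0.27166606,  0.41539956],
       [ 0.91497655, -0.38453691, -0.12226723,  0.05922569],
       [-0.0023616 ,  0.29790291, -0.95459325,  0.44716859],
       [ 0.        ,  0.        ,  0.        ,  1.        ]])}
```

View pics/w1.png

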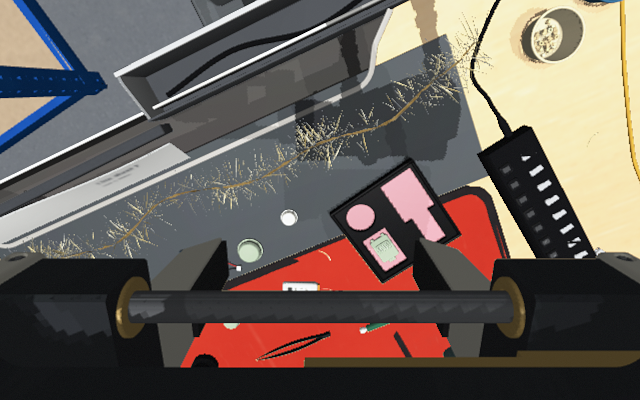

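The white cap is at (289,217), the green tray is visible, and the fingers hide the rest. I'll move so the whole handful lies between the camera and the fingers.

Request:
{"op": "jog_arm", "data": {"plan": [[0.7, -0.98, 0, 0.132, 1], [0.7, -0.98, 0, 0.132, 1]]}}

```text
time: 1.65
tool_pos: [0.5436, -0.047, 0.2632]
tool_rot: [3.141, 0.0, 2.947]
contact_force: [0.8, 1.1, 1.0]
opening: 0.0918
grip_force: 0.0
```

Request:
{"op": "jog_arm", "data": {"plan": [[0.69, -0.98, 0, 0.132, 1], [0.69, -0.98, 0, 0.132, 1], [0.69, -0.98, 0, 0.132, 1], [0.69, -0.98, 0, 0.132, 1]]}}

```text
time: 2.05
tool_pos: [0.5985, -0.1256, 0.2617]
tool_rot: [3.14, -0.002, -3.137]
contact_force: [-0.3, 1.0, 0.2]
opening: 0.0916
grip_force: 0.0
```

```bash
python3 - <<'E'
from h import *
import pickle
o=readout.observe();print(o['time'],o['tool_pos'],o['tool_rot'])
c=cams.calibration('wrist');pickle.dump(c,open('w2.pkl','wb'))
i=cams.read_camera('wrist');cv2.imwrite('pics/w2.png',i)
cv2.imwrite('pics/w2c.png',cv2.resize(i[60:310,60:580],(800,385),interpolation=cv2.INTER_CUBIC))
E
```

```text
2.05 [ 0.598468   -0.12561018  0.26172596] [ 3.14009793e+00 -2.02398967e-03 -3.13738492e+00]
```

View pics/w2.png

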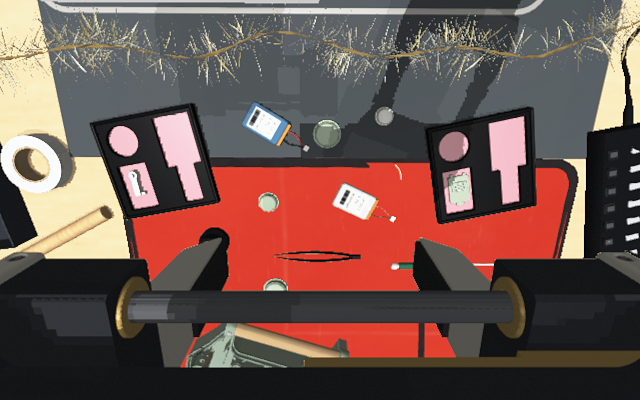

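In this view the white tray is at left (155,160) and the green tray at right (480,165). The blue pack is at (267,122), the white pack at (356,201), the white cap at (384,116) and the small green cap at (268,202). I'll take a closer crop and fit the tray poses numerically.

```bash
cat > tray.py <<'E'
from h import *
import pickle
from scipy.optimize import minimize
P=np.array([[-55,10.5],[7,10.5],[7,21],[55,21],[55,45],[7,45],[7,55.5],[-55,55.5]])/1e3
t=np.linspace(0,2*np.pi,60);C=np.c_[-.035+.019*np.cos(t),-.033+.019*np.sin(t)]
def proj(p,cal):
    T=np.linalg.inv(cal['world_from_camera']);q=(p@T[:3,:3].T+T[:3,3])@np.array(cal['K']).T
    return q[:,:2]/q[:,2:]
def place(xy,z,v):
    c,s=np.cos(v[2]),np.sin(v[2]);return np.c_[xy@np.array([[c,s],[-s,c]])+v[:2],np.full(len(xy),z)]
def render(v,cal,S,off,shape):
    out=np.zeros(shape,np.uint8)
    for Q in(P,C):
        m=[]
        for z in(.0062,.0117):
            a=np.zeros(shape,np.uint8);cv2.fillPoly(a,[np.round((proj(place(Q,z,v),cal)-off+.5)*S*16-8).astype(int)],255,cv2.LINE_AA,4);m.append(a)
        out|=cv2.min(*m)
    return out
def fit(img,cal,v0,S=4):
    px=proj(place(np.array([[-.07,-.07],[.07,-.07],[.07,.07],[-.07,.07]]),.006,v0),cal)
    x0,y0=np.maximum(px.min(0).astype(int)-8,0);x1,y1=px.max(0).astype(int)+8
    cr=cv2.resize(img[y0:y1,x0:x1],None,fx=S,fy=S,interpolation=cv2.INTER_CUBIC).astype(int)
    m=((cr[:,:,2]-cr[:,:,1]>18)&(cr[:,:,0]>80)&(cr[:,:,0]-cr[:,:,1]>-5)).astype(np.uint8)*255
    # drop the oblong pocket
    f=lambda v:0
    def cost(v):
        o=place(np.array([[-.009,-.055],[.057,-.055],[.057,-.0105],[-.009,-.0105]]),.009,v)
        k=np.full(m.shape,255,np.uint8);cv2.fillPoly(k,[((proj(o,cal)-[x0,y0]+.5)*S).astype(int)],0)
        r=render(v,cal,S,np.array([x0,y0]),m.shape)
        return np.mean(np.abs(r.astype(float)-m)*(k>0))/255
    # the outside mask: limit to the tray
    v=np.array(v0,float);b=None
    for _ in range(2):
        b=minimize(cost,v,method='Nelder-Mead',options=dict(initial_simplex=v+np.vstack([np.zeros(3),np.diag([.006,.006,.08])]),xatol=1e-4,fatol=1e-6));v=b.x
    return v,b.fun,m.mean()/255
E
python3 - <<'E'
from tray import *
cal=pickle.load(open('w2.pkl','rb'));i=cv2.imread('pics/w2.png')
for n,v in dict(white=(.61,-.33,.2),green=(.61,.078,.17)).items():
    for v0 in (v,(v[0],v[1],v[2]-.1)): print(n,fit(i,cal,v0))
cv2.imwrite('pics/c2.png',cv2.resize(i[90:230,230:410],None,fx=4,fy=4,interpolation=cv2.INTER_CUBIC))
E
```

```text
white (array([ 0.61033658, -0.33069106,  0.18715229]), np.float64(0.0025816734921816826), np.float64(0.1757949850562588))
white (array([ 0.61033472, -0.33068462,  0.18735593]), np.float64(0.00289880174291939), np.float64(0.19751543209876543))
green (array([0.6147054 , 0.07887147, 0.21174068]), np.float64(0.0035724896019013667), np.float64(0.19026421788305592))
green (array([0.61469532, 0.0788754 , 0.2121205 ]), np.float64(0.003777461790483793), np.float64(0.2016574780887758))
```

View pics/c2.png

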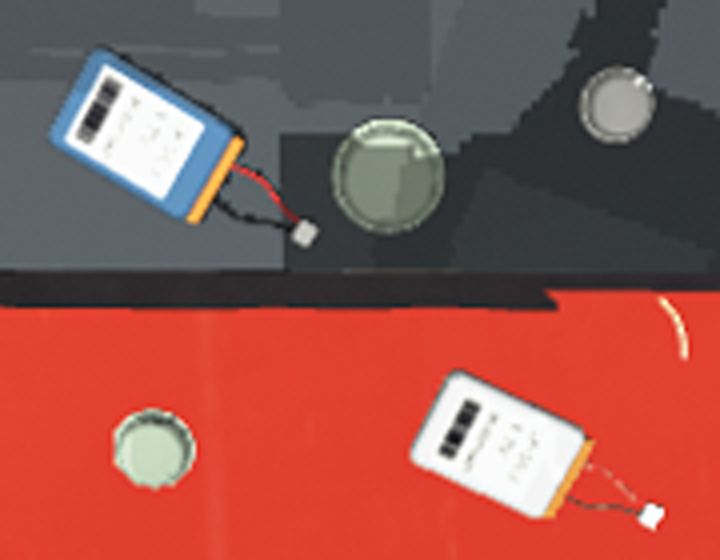

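```bash
python3 - <<'E'
from tray import *
cal=pickle.load(open('w2.pkl','rb'))
f=lambda a:(np.array(a)+.5)/4-.5+np.array([230,90])
for n,q in dict(blue=[(102,48),(245,140),(193,223),(50,135)],white=[(455,370),(594,440),(548,519),(411,455)]).items():
    p=w(f(q),.0112,cal)[:,:2]; d=(p[1]-p[0]+p[2]-p[3])/2; e=(p[3]-p[0]+p[2]-p[1])/2
    print(n,p.mean(0).round(4),'yaw',np.degrees(np.arctan2(d[1],d[0])).round(1),np.linalg.norm(d),np.linalg.norm(e),np.degrees(np.arctan2(*e[::-1])))
for n,q,h in(('capw',[(617,105),(579,105),(655,105)],.004),('capg',[(154,449),(113,449),(195,449)],.004)): 
    p=w(f(q),h,cal);print(n,p[0],np.linalg.norm(p[1]-p[2]))
c=cams.calibration('top')
for n,p in dict(g2=(348.3,206),wc=(278.8,260)).items(): print(n,w(p,.005,c).round(4))
for n,v in dict(white=(.6103,-.3307,.187),green=(.6147,.0789,.212)).items():
    print(n,np.degrees(v[2]),'pack centre',place(np.array([[-.024,.033]]),0,v)[0,:2],'cap',place(np.array([[-.035,-.033]]),0,v)[0,:2])
E
```

```text
blue [ 0.5607 -0.191 ] yaw 57.7 0.04998285432644352 0.030476173656770526 -33.494088051661414
white [ 0.659  -0.0803] yaw 63.5 0.05077830717590495 0.03111245380154977 -26.07309915372512
capw [ 0.55121272 -0.04802934  0.004     ] 0.023281750714830216
capg [ 0.66250102 -0.19426261  0.004     ] 0.027008122964207692
g2 [[ 0.6599 -0.1948  0.005 ]]
wc [[ 0.5483 -0.0482  0.005 ]]
white 10.714310768946394 pack centre [ 0.58058331 -0.3027372 ] cap [ 0.58204527 -0.36963161]
green 12.146705256773451 pack centre [0.5842936  0.10611122] cap [0.58742729 0.03927426]
```

```bash
python3 - <<'E'
from tray import *
cal=pickle.load(open('w2.pkl','rb'));i=cv2.imread('pics/w2.png')
o=np.array([0.5985,-.1256,.2617])
for a in(0,.019,.06):
  for y in(-.046,-.065,.046,.065): print(a,y,proj(o+np.array([[0,y,a],[-.0095,y,a],[.0095,y,a]]),cal).round(0).tolist())
cv2.imwrite('pics/c3.png',cv2.resize(np.clip(i[225:375,90:240].astype(float)*1.8,0,255).astype(np.uint8),None,fx=4,fy=4,interpolation=cv2.INTER_CUBIC))
E
```

```text
0 -0.046 [[240.0, 235.0], [239.0, 220.0], [241.0, 250.0]]
0 -0.065 [[207.0, 235.0], [205.0, 219.0], [208.0, 250.0]]
0 0.046 [[402.0, 236.0], [403.0, 220.0], [401.0, 251.0]]
0 0.065 [[435.0, 236.0], [437.0, 220.0], [434.0, 251.0]]
0.019 -0.046 [[232.0, 250.0], [231.0, 233.0], [233.0, 266.0]]
0.019 -0.065 [[195.0, 250.0], [193.0, 233.0], [197.0, 266.0]]
0.019 0.046 [[410.0, 250.0], [411.0, 233.0], [409.0, 267.0]]
0.019 0.065 [[447.0, 251.0], [449.0, 234.0], [445.0, 267.0]]
0.06 -0.046 [[208.0, 294.0], [206.0, 273.0], [210.0, 314.0]]
0.06 -0.065 [[161.0, 294.0], [158.0, 273.0], [164.0, 314.0]]
0.06 0.046 [[435.0, 295.0], [437.0, 274.0], [432.0, 315.0]]
0.06 0.065 [[481.0, 295.0], [484.0, 274.0], [478.0, 315.0]]
```

View pics/c3.png

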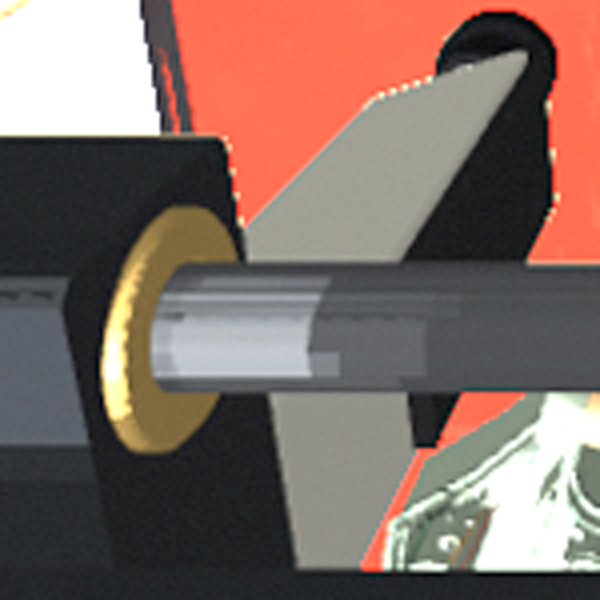

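The finger ends are bevelled, with the pad edge lowest, and at full opening the tips sit higher than the TCP suggests. Before gripping I need to know the real tip height at a smaller opening.

Request:
{"op": "jog_arm", "data": {"plan": [[-0.59, 0.95, -0.5, 0, -0.35], [-0.59, 0.95, -1, 0, -0.35], [-0.59, 0.95, -1, 0, -0.35], [-0.59, 0.95, -1, 0, -0.35], [-0.59, 0.95, -1, 0, -0.35], [-0.59, 0.95, -1, 0, -0.35], [-0.59, 0.95, -1, 0, -0.35]]}}

```text
time: 2.8
tool_pos: [0.5526, -0.0511, 0.1842]
tool_rot: [-3.141, 0.003, -3.137]
contact_force: [-0.5, 0.2, 0.7]
opening: 0.0404
grip_force: 0.0
```

```bash
python3 - <<'E'
from tray import *
o=readout.observe();print(o['time'],o['tool_pos'],o['tool_rot'],o['opening'])
cal=cams.calibration('wrist');i=cams.read_camera('wrist');pickle.dump(cal,open('w3.pkl','wb'))
cv2.imwrite('pics/w3.png',i)
h=o['opening']/2
for a in(0,.01,.019): print(a,[proj(o['tool_pos']+np.array([[-.0095,s*h,a],[.0095,s*h,a]]),cal).round(0).tolist() for s in(1,-1)])
cv2.imwrite('pics/c4.png',cv2.resize(i[160:360,200:440],None,fx=3,fy=3,interpolation=cv2.INTER_CUBIC))
E
```

```text
2.8 [ 0.55264943 -0.05113251  0.18416077] [-3.14094759e+00  2.81029110e-03 -3.13736284e+00] 0.040367206902193684
0 [[[357.0, 220.0], [356.0, 251.0]], [[285.0, 220.0], [286.0, 250.0]]]
0.01 [[[359.0, 227.0], [358.0, 259.0]], [[283.0, 226.0], [284.0, 259.0]]]
0.019 [[[361.0, 233.0], [359.0, 267.0]], [[281.0, 233.0], [282.0, 267.0]]]
```

View pics/c4.png

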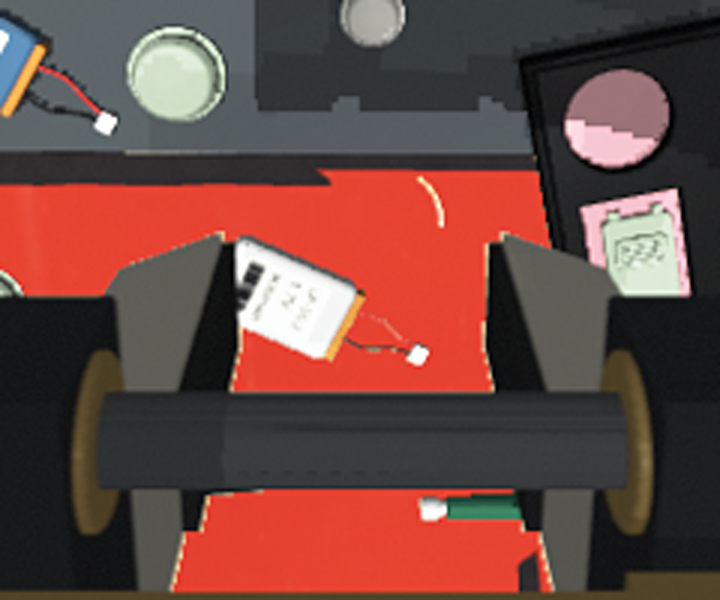

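```bash
python3 - <<'E'
from tray import *
cal=pickle.load(open('w3.pkl','rb'))
print(w([(200+372.5/3-.3,160+14/3-.3)],.005,cal))
o=readout.observe();print(o['tool_pos'],o['opening'])
E
```

```text
[[ 0.55036359 -0.04797656  0.005     ]]
[ 0.55241656 -0.05113191  0.18381622] 0.036395298544410315
```

Request:
{"op": "jog_arm", "data": {"plan": [[-0.02, 0.035, -1, 0, -0.35], [-0.02, 0.035, -1, 0, -0.35]]}}

```text
time: 3.05
tool_pos: [0.5498, -0.0481, 0.1014]
tool_rot: [3.142, 0.0, -3.138]
contact_force: [0.6, 0.3, -0.6]
opening: 0.0301
grip_force: 0.0
```

Request:
{"op": "jog_arm", "data": {"plan": [[0, 0, -0.5, 0, -0.35], [0, 0, -0.8, 0, -0.35], [0, 0, -1, 0, -0.35], [0, 0, -1.0, 0, -0.35]]}}

```text
time: 3.45
tool_pos: [0.5488, -0.0479, 0.0208]
tool_rot: [3.141, -0.004, -3.138]
contact_force: [-0.4, 0.2, -0.4]
opening: 0.0299
grip_force: 0.0
```

Request:
{"op": "jog_arm", "data": {"plan": [[0, 0, -0.05, 0, -0.35], [0, 0, -0.1, 0, -0.35], [0, 0, -0.15, 0, -0.35], [0, 0, -0.15, 0, -0.35]]}}

```text
time: 3.85
tool_pos: [0.55, -0.0477, 0.0108]
tool_rot: [3.142, 0.0, -3.137]
contact_force: [-0.6, 0.4, -0.2]
opening: 0.0299
grip_force: 0.0
```

Request:
{"op": "jog_arm", "data": {"plan": [[0, 0, -0.025, 0, -0.35], [0, 0, -0.05, 0, -0.35], [0, 0, -0.05, 0, -0.35]]}}

```text
time: 4.15
tool_pos: [0.5498, -0.0476, 0.0066]
tool_rot: [3.141, -0.0, -3.137]
contact_force: [-0.1, 0.2, 0.6]
opening: 0.0299
grip_force: 0.0
```

Request:
{"op": "jog_arm", "data": {"plan": [[0, 0, -0.025, 0, -0.35], [0, 0, -0.025, 0, -0.35]]}}

```text
time: 4.35
tool_pos: [0.5499, -0.0476, 0.0045]
tool_rot: [3.141, -0.0, -3.137]
contact_force: [-0.1, -0.6, 0.3]
opening: 0.0298
grip_force: 0.0
```

Request:
{"op": "jog_arm", "data": {"plan": [[0, 0, -0.012, 0, -0.35], [0, 0, -0.012, 0, -0.35]]}}

```text
time: 4.55
tool_pos: [0.5499, -0.0476, 0.0037]
tool_rot: [3.141, -0.0, -3.137]
contact_force: [-0.1, 0.2, 1.0]
opening: 0.03
grip_force: 0.0
```

```bash
python3 - <<'E'
from tray import *
i=cams.read_camera('wrist');o=readout.observe();print(o['tool_pos'],o['contact_force'])
cv2.imwrite('pics/c5.png',cv2.resize(i[170:350,220:420],None,fx=3,fy=3,interpolation=cv2.INTER_CUBIC))
E
```

```text
[ 0.5499465  -0.047624    0.00371849] [-0.3171358   0.30705637  0.46527973]
```

View pics/c5.png

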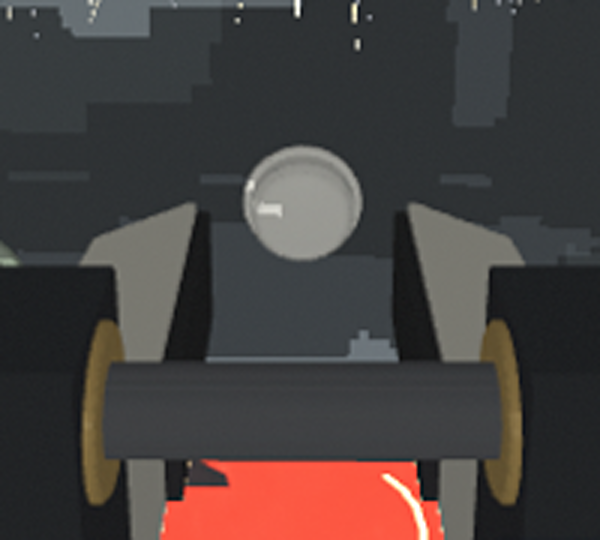

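The tips appear about 20 mm above the TCP height (2.0 px/mm at the tips against 1.8 px/mm at the cap), and nothing has touched yet. I'll keep lowering in small steps and watch the force.

Request:
{"op": "jog_arm", "data": {"plan": [[0, 0, -0.025, 0, -0.35], [0, 0, -0.025, 0, -0.35]]}}

```text
time: 4.8
tool_pos: [0.5498, -0.0476, 0.0015]
tool_rot: [3.141, -0.0, -3.137]
contact_force: [0.7, -0.0, 0.7]
opening: 0.0296
grip_force: 0.0
```

Request:
{"op": "jog_arm", "data": {"plan": [[0, 0, -0.025, 0, -0.35], [0, 0, -0.025, 0, -0.35]]}}

```text
time: 5.0
tool_pos: [0.5498, -0.0476, -0.0005]
tool_rot: [3.141, -0.0, -3.137]
contact_force: [0.2, -0.9, -0.3]
opening: 0.0301
grip_force: 0.0
```

Tool z is now below the mat surface and there is still no contact, so the tips really are higher than the TCP. I'll carry on down.

Request:
{"op": "jog_arm", "data": {"plan": [[0, 0, -0.025, 0, -0.35], [0, 0, -0.05, 0, -0.35], [0, 0, -0.05, 0, -0.35]]}}

```text
time: 5.3
tool_pos: [0.5497, -0.0476, -0.0046]
tool_rot: [3.141, -0.001, -3.137]
contact_force: [-0.3, -0.1, 0.6]
opening: 0.0297
grip_force: 0.0
```

Request:
{"op": "jog_arm", "data": {"plan": [[0, 0, -0.025, 0, -0.35], [0, 0, -0.05, 0, -0.35], [0, 0, -0.05, 0, -0.35]]}}

```text
time: 5.6
tool_pos: [0.5498, -0.0476, -0.0085]
tool_rot: [3.141, -0.001, -3.137]
contact_force: [-0.1, -0.6, 0.2]
opening: 0.03
grip_force: 0.0
```

Request:
{"op": "jog_arm", "data": {"plan": [[0, 0, -0.02, 0, -0.35], [0, 0, -0.02, 0, -0.35]]}}

```text
time: 5.8
tool_pos: [0.5498, -0.0476, -0.01]
tool_rot: [3.141, -0.0, -3.137]
contact_force: [0.3, -0.4, -0.8]
opening: 0.0295
grip_force: 0.0
```

Request:
{"op": "jog_arm", "data": {"plan": [[0, 0, -0.02, 0, -0.35], [0, 0, -0.02, 0, -0.35]]}}

```text
time: 6.0
tool_pos: [0.5498, -0.0476, -0.0116]
tool_rot: [3.141, -0.0, -3.137]
contact_force: [-0.7, 0.8, -0.3]
opening: 0.0295
grip_force: 0.0
```

Request:
{"op": "jog_arm", "data": {"plan": [[0, 0, -0.02, 0, -0.35], [0, 0, -0.02, 0, -0.35]]}}

```text
time: 6.2
tool_pos: [0.5498, -0.0476, -0.0132]
tool_rot: [3.141, -0.0, -3.137]
contact_force: [-0.0, 0.3, -0.1]
opening: 0.0299
grip_force: 0.0
```

Request:
{"op": "jog_arm", "data": {"plan": [[0, 0, -0.015, 0, -0.35], [0, 0, -0.015, 0, -0.35]]}}

```text
time: 6.4
tool_pos: [0.5499, -0.0476, -0.0144]
tool_rot: [3.141, -0.0, -3.137]
contact_force: [-0.1, -0.7, -0.2]
opening: 0.0298
grip_force: 0.0
```

```bash
python3 - <<'E'
from tray import *
i=cams.read_camera('wrist');o=readout.observe();print(o['tool_pos'],o['contact_force'])
cv2.imwrite('pics/c6.png',cv2.resize(i[170:350,220:420],None,fx=3,fy=3,interpolation=cv2.INTER_CUBIC))
E
```

```text
[ 0.54988237 -0.04763743 -0.01431741] [ 0.34684636  0.24565514 -0.0561593 ]
```

View pics/c6.png

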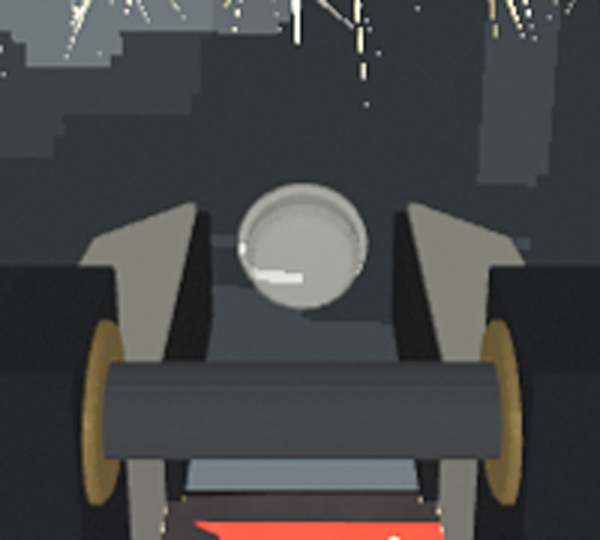

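The tips are still about 7 mm above the mat: the cap is centred at row 245 and the tip faces at about 262. I'll go on in 1 to 1.5 mm steps.

Request:
{"op": "jog_arm", "data": {"plan": [[0, 0, -0.015, 0, -0.35], [0, 0, -0.015, 0, -0.35]]}}

```text
time: 6.65
tool_pos: [0.5499, -0.0476, -0.0155]
tool_rot: [3.141, -0.0, -3.137]
contact_force: [0.1, 0.6, -1.0]
opening: 0.0299
grip_force: 0.0
```

Request:
{"op": "jog_arm", "data": {"plan": [[0, 0, -0.015, 0, -0.35], [0, 0, -0.015, 0, -0.35]]}}

```text
time: 6.85
tool_pos: [0.5499, -0.0476, -0.0168]
tool_rot: [3.141, -0.0, -3.137]
contact_force: [0.7, 0.0, -0.2]
opening: 0.0302
grip_force: 0.0
```

Request:
{"op": "jog_arm", "data": {"plan": [[0, 0, -0.012, 0, -0.35], [0, 0, -0.012, 0, -0.35]]}}

```text
time: 7.05
tool_pos: [0.5499, -0.0476, -0.0177]
tool_rot: [3.141, -0.0, -3.137]
contact_force: [0.1, 0.2, -0.5]
opening: 0.03
grip_force: 0.0
```

Request:
{"op": "jog_arm", "data": {"plan": [[0, 0, -0.012, 0, -0.35], [0, 0, -0.012, 0, -0.35]]}}

```text
time: 7.25
tool_pos: [0.5499, -0.0476, -0.0186]
tool_rot: [3.141, -0.0, -3.137]
contact_force: [-0.2, 0.0, 0.4]
opening: 0.0299
grip_force: 0.0
```

Request:
{"op": "jog_arm", "data": {"plan": [[0, 0, -0.008, 0, -0.35], [0, 0, -0.008, 0, -0.35]]}}

```text
time: 7.45
tool_pos: [0.5499, -0.0476, -0.0193]
tool_rot: [3.141, -0.0, -3.137]
contact_force: [0.5, 0.1, -0.0]
opening: 0.0301
grip_force: 0.0
```

Request:
{"op": "jog_arm", "data": {"plan": [[0, 0, -0.008, 0, -0.35], [0, 0, -0.008, 0, -0.35]]}}

```text
time: 7.65
tool_pos: [0.5499, -0.0476, -0.0199]
tool_rot: [3.141, -0.0, -3.137]
contact_force: [0.3, 0.7, -0.3]
opening: 0.0301
grip_force: 0.0
```

Request:
{"op": "jog_arm", "data": {"plan": [[0, 0, -0.008, 0, -0.35], [0, 0, -0.008, 0, -0.35]]}}

```text
time: 7.85
tool_pos: [0.5499, -0.0477, -0.0205]
tool_rot: [3.141, -0.0, -3.137]
contact_force: [0.0, -0.8, -0.5]
opening: 0.03
grip_force: 0.0
```

Request:
{"op": "jog_arm", "data": {"plan": [[0, 0, -0.008, 0, -0.35], [0, 0, -0.008, 0, -0.35]]}}

```text
time: 8.05
tool_pos: [0.5499, -0.0476, -0.0212]
tool_rot: [3.141, -0.0, -3.137]
contact_force: [-0.2, -0.1, -0.6]
opening: 0.0297
grip_force: 0.0
```

Request:
{"op": "jog_arm", "data": {"plan": [[0, 0, -0.008, 0, -0.35], [0, 0, -0.008, 0, -0.35]]}}

```text
time: 8.25
tool_pos: [0.5499, -0.0476, -0.0218]
tool_rot: [3.141, -0.0, -3.137]
contact_force: [0.6, 0.2, 0.2]
opening: 0.0297
grip_force: 0.0
```

Request:
{"op": "jog_arm", "data": {"plan": [[0, 0, -0.008, 0, -0.35], [0, 0, -0.008, 0, -0.35]]}}

```text
time: 8.45
tool_pos: [0.5499, -0.0476, -0.0225]
tool_rot: [3.141, -0.0, -3.137]
contact_force: [1.3, 0.2, -0.4]
opening: 0.0299
grip_force: 0.0
```

Request:
{"op": "jog_arm", "data": {"plan": [[0, 0, -0.008, 0, -0.35], [0, 0, -0.008, 0, -0.35]]}}

```text
time: 8.65
tool_pos: [0.5499, -0.0477, -0.0231]
tool_rot: [3.141, -0.0, -3.137]
contact_force: [-0.2, 0.4, 0.2]
opening: 0.0298
grip_force: 0.0
```

Request:
{"op": "jog_arm", "data": {"plan": [[0, 0, -0.008, 0, -0.35], [0, 0, -0.008, 0, -0.35]]}}

```text
time: 8.85
tool_pos: [0.5499, -0.0476, -0.0238]
tool_rot: [3.141, -0.0, -3.137]
contact_force: [0.7, -0.3, -0.3]
opening: 0.0299
grip_force: 0.0
```

Request:
{"op": "jog_arm", "data": {"plan": [[0, 0, -0.008, 0, -0.35], [0, 0, -0.008, 0, -0.35]]}}

```text
time: 9.05
tool_pos: [0.5499, -0.0476, -0.0244]
tool_rot: [3.141, -0.0, -3.137]
contact_force: [0.1, 0.4, -0.3]
opening: 0.0296
grip_force: 0.0
```

```bash
python3 - <<'E'
from tray import *
i=cams.read_camera('wrist');o=readout.observe();print(o['tool_pos'],o['contact_force'],o['joint_efforts'])
j=cams.read_camera('scene');c=cams.calibration('scene')
q=proj(np.array([[.55,-.048,.0]]),c)[0].astype(int);print(q)
a=cv2.resize(i[170:350,220:420],None,fx=3,fy=3,interpolation=cv2.INTER_CUBIC)[:, :500]
b=cv2.resize(np.clip(j[q[1]-45:q[1]+45,q[0]-25:q[0]+25].astype(float)*1.5,0,255).astype(np.uint8),(300,540),interpolation=cv2.INTER_CUBIC)
cv2.imwrite('pics/c7.png',np.hstack([a,b]))
E
```

```text
[ 0.54992646 -0.04764014 -0.02433583] [-0.29046499  0.14412591 -0.7978743 ] [-3.12855977e-03 -5.05878425e+01 -1.64582562e+01 -3.83900385e-02
  6.64096372e-02  2.37217785e-05]
[322 260]
```

View pics/c7.png

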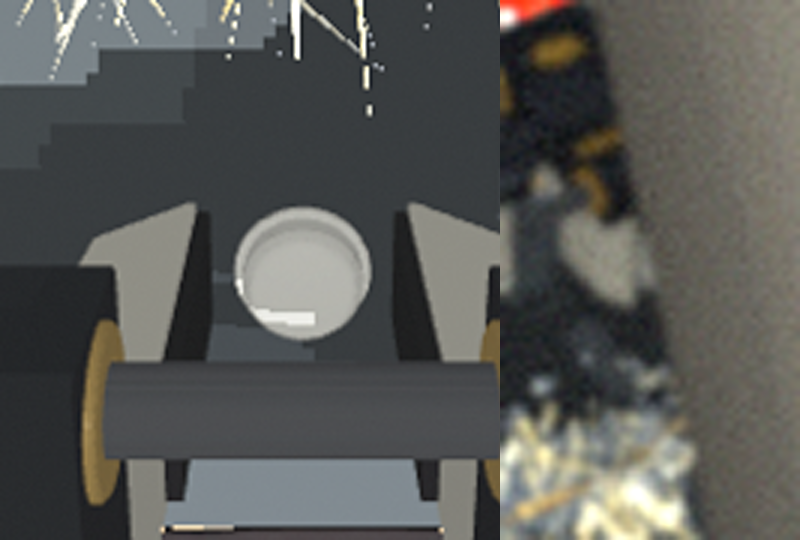

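The cap and the tips now appear at nearly the same depth. A few more small steps should find the mat.

Request:
{"op": "jog_arm", "data": {"plan": [[0, 0, -0.008, 0, -0.35], [0, 0, -0.008, 0, -0.35]]}}

```text
time: 9.35
tool_pos: [0.5499, -0.0476, -0.025]
tool_rot: [3.141, -0.0, -3.137]
contact_force: [-0.6, 0.7, -0.6]
opening: 0.0298
grip_force: 0.0
```

Request:
{"op": "jog_arm", "data": {"plan": [[0, 0, -0.008, 0, -0.35], [0, 0, -0.008, 0, -0.35]]}}

```text
time: 9.55
tool_pos: [0.55, -0.0476, -0.0255]
tool_rot: [3.142, 0.0, -3.137]
contact_force: [-1.4, -0.0, 1.4]
opening: 0.03
grip_force: 0.7
```

Request:
{"op": "jog_arm", "data": {"plan": [[0, 0, -0.008, 0, -0.35], [0, 0, -0.008, 0, -0.35]]}}

```text
time: 9.75
tool_pos: [0.5501, -0.0477, -0.0255]
tool_rot: [-3.142, 0.0, -3.137]
contact_force: [-1.8, 0.2, 7.2]
opening: 0.0299
grip_force: 3.5
```

Contact came at tool z = -0.0255, so the tips sit 27.7 mm above the reported TCP. I'll raise 3 mm and grip the cap.

Request:
{"op": "jog_arm", "data": {"plan": [[0, 0, 0.043, 0, -0.35], [0, 0, 0.043, 0, -0.7], [0, 0, 0.043, 0, -0.7], [0, 0, 0.043, 0, -0.7], [0, 0, 0.043, 0, -0.7]], "squeeze": 10}}

```text
time: 10.25
tool_pos: [0.55, -0.0477, -0.0228]
tool_rot: [3.142, 0.0, -3.137]
contact_force: [0.0, 0.9, 1.7]
opening: 0.0176
grip_force: 10.0
```

Request:
{"op": "jog_arm", "data": {"plan": [[0, 0, 0.2, 0, -0.7], [0, 0, 0.5, 0, -0.7], [0, 0, 0.9, 0, -0.7], [0, 0, 0.9, 0, -0.7]]}}

```text
time: 10.65
tool_pos: [0.5526, -0.0482, 0.0529]
tool_rot: [-3.14, 0.007, -3.137]
contact_force: [-0.2, 0.0, 0.2]
opening: 0.0176
grip_force: 9.9
```

Request:
{"op": "jog_arm", "data": {"plan": [[0.1, -1, 0, 0, -0.7], [0.1, -1, 0, 0, -0.7]]}}

```text
time: 10.85
tool_pos: [0.5582, -0.1291, 0.049]
tool_rot: [-3.141, 0.0, -3.135]
contact_force: [0.2, 0.4, 0.1]
opening: 0.0176
grip_force: 9.9
```

Request:
{"op": "jog_arm", "data": {"plan": [[0.1, -1, 0, 0, -0.7], [0.1, -1, 0, 0, -0.7]]}}

```text
time: 11.05
tool_pos: [0.5658, -0.2105, 0.0484]
tool_rot: [-3.141, -0.0, -3.138]
contact_force: [-0.0, -0.7, -0.3]
opening: 0.0177
grip_force: 9.9
```

Request:
{"op": "jog_arm", "data": {"plan": [[0.1, -1, 0, 0, -0.7], [0.1, -1, 0, 0, -0.7]]}}

```text
time: 11.25
tool_pos: [0.5736, -0.2907, 0.0482]
tool_rot: [-3.141, -0.0, -3.138]
contact_force: [0.9, -0.4, 0.4]
opening: 0.0176
grip_force: 9.9
```

Request:
{"op": "jog_arm", "data": {"plan": [[0.1, -1, 0, 0, -0.7], [0.1, -1, 0, 0, -0.7], [0.1, -1, 0, 0, -0.7], [0.1, -1, 0, 0, -0.7]]}}

```text
time: 11.65
tool_pos: [0.5811, -0.3676, 0.0477]
tool_rot: [3.14, -0.002, -3.138]
contact_force: [-0.6, 0.6, 0.4]
opening: 0.0177
grip_force: 9.9
```

```bash
python3 - <<'E'
from tray import *
o=readout.observe();print(o['tool_pos'],o['opening'],o['grip_force'])
cal=cams.calibration('wrist');i=cams.read_camera('wrist');cv2.imwrite('pics/w8.png',i)
print(fit(i,cal,(.6103,-.3307,.187),S=3))
E
```

```text
[ 0.58113174 -0.36759107  0.04769919] 0.017662519045640434 9.901168564065301
(array([ 0.61063149, -0.33146865,  0.18639108]), np.float64(0.06467820598311223), np.float64(0.11422883058452729))
```

Request:
{"op": "jog_arm", "data": {"plan": [[0, -0.025, -0.4, 0, -0.7], [0, -0.025, -0.7, 0, -0.7], [0, -0.025, -0.76, 0, -0.7], [0, -0.025, -0.79, 0, -0.7], [0, -0.025, -0.82, 0, -0.7], [0, -0.025, -0.82, 0, -0.7]]}}

```text
time: 12.3
tool_pos: [0.5826, -0.3697, -0.0152]
tool_rot: [-3.141, 0.001, -3.136]
contact_force: [0.7, 0.2, 0.1]
opening: 0.0173
grip_force: 9.9
```

Request:
{"op": "jog_arm", "data": {"plan": [[0, 0, -0.015, 0, -0.7], [0, 0, -0.03, 0, -0.7], [0, 0, -0.03, 0, -0.7]]}}

```text
time: 12.6
tool_pos: [0.582, -0.3697, -0.0186]
tool_rot: [-3.142, 0.0, -3.137]
contact_force: [0.3, 0.7, 0.2]
opening: 0.017
grip_force: 9.9
```

Request:
{"op": "jog_arm", "data": {"plan": [[0, 0, 0, 0, -0.5], [0, 0, 0, 0, -0.5], [0, 0, 0, 0, -0.5], [0, 0, 0.1, 0, -0.5], [0, 0, 0.5, 0, -0.3], [0, 0, 1, 0, -0.1], [0, 0, 1, 0, -0.1]]}}

```text
time: 13.3
tool_pos: [0.585, -0.372, 0.0684]
tool_rot: [-3.134, 0.009, -3.137]
contact_force: [0.5, -0.4, 1.0]
opening: 0.0399
grip_force: 0.0
```

Request:
{"op": "jog_arm", "data": {"plan": [[0.24, 0.905, 0, 0.176, -0.05], [0.24, 0.905, 0, 0.176, -0.05], [0.24, 0.905, 0, 0.176, -0.05]]}}

```text
time: 13.6
tool_pos: [0.6019, -0.2935, 0.0614]
tool_rot: [3.14, -0.0, -2.854]
contact_force: [0.0, -0.5, -0.6]
opening: 0.0435
grip_force: 0.0
```

Request:
{"op": "jog_arm", "data": {"plan": [[0.24, 0.905, 0, 0.176, -0.05], [0.24, 0.905, 0, 0.176, -0.05], [0.24, 0.905, 0, 0.176, -0.05]]}}

```text
time: 13.9
tool_pos: [0.621, -0.222, 0.0613]
tool_rot: [3.141, 0.0, -2.579]
contact_force: [-0.1, 0.2, 0.0]
opening: 0.0437
grip_force: 0.0
```

Request:
{"op": "jog_arm", "data": {"plan": [[0.24, 0.905, 0, 0.176, -0.05], [0.24, 0.905, 0, 0.176, -0.05], [0.24, 0.905, 0, 0.176, -0.05]]}}

```text
time: 14.2
tool_pos: [0.6401, -0.1504, 0.0612]
tool_rot: [3.141, 0.0, -2.304]
contact_force: [-0.2, -0.1, -0.0]
opening: 0.0435
grip_force: 0.0
```

Request:
{"op": "jog_arm", "data": {"plan": [[0.24, 0.905, 0, 0.176, -0.05], [0.24, 0.905, 0, 0.176, -0.05], [0.24, 0.905, 0, 0.176, -0.05], [0.24, 0.905, 0, 0.176, -0.05]]}}

```text
time: 14.6
tool_pos: [0.6587, -0.0816, 0.0611]
tool_rot: [-3.141, -0.001, -2.035]
contact_force: [0.8, -0.7, -0.3]
opening: 0.0437
grip_force: 0.0
```

```bash
python3 - <<'E'
from tray import *
o=readout.observe();print(o['time'],o['tool_pos'],o['tool_rot'],o['opening'])
i=cams.read_camera('wrist');cv2.imwrite('pics/w9.png',i)
b=cams.read_camera('top');cv2.imwrite('pics/t9.png',b)
cv2.imwrite('pics/c9.png',np.hstack([i[140:340,200:440].repeat(2,0).repeat(2,1),cv2.resize(b[190:270,380:450],(320,400),interpolation=cv2.INTER_CUBIC)]))
E
```

```text
14.6 [ 0.65868749 -0.08156347  0.06111715] [-3.14144201e+00 -8.99020513e-04 -2.03500202e+00] 0.043710490018959
```

View pics/c9.png

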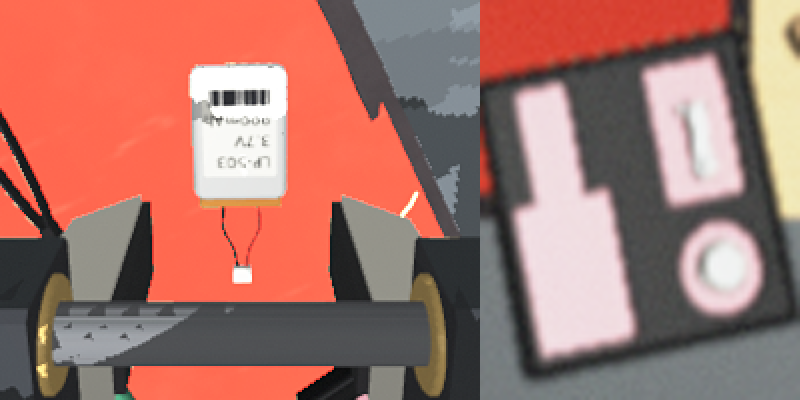

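The cap is seated in the white tray's round pocket. The white pack lies square to the gripper, with its body at crop x 190–288, y 64–207. I'll refine its position.

```bash
python3 - <<'E'
from tray import *
cal=cams.calibration('wrist')
q=np.array([(190,66),(190,203),(290,203),(287,66)])/2+[200,140]
p=w(q,.0112,cal)[:,:2];d=(p[1]-p[0]+p[2]-p[3])/2;e=p[2]-p[1]
print(p.mean(0),np.degrees(np.arctan2(d[1],d[0])),np.linalg.norm(d),np.linalg.norm(e))
E
```

```text
[ 0.65939839 -0.08202611] 63.90261215794968 0.05096611724736574 0.03626679169335967
```

Request:
{"op": "jog_arm", "data": {"plan": [[0.01, -0.005, -0.5, 0, -0.05], [0.01, -0.005, -0.85, 0, -0.05], [0.01, -0.005, -0.95, 0, -0.05], [0.01, -0.005, -0.98, 0, -0.05], [0.01, -0.005, -0.98, 0, -0.05]]}}

```text
time: 15.2
tool_pos: [0.6603, -0.0814, -0.0162]
tool_rot: [-3.14, 0.0, -2.032]
contact_force: [0.0, -0.1, -0.2]
opening: 0.0434
grip_force: 0.0
```

Request:
{"op": "jog_arm", "data": {"plan": [[0, 0, -0.045, 0, -0.05], [0, 0, -0.045, 0, -0.05], [0, 0, -0.045, 0, -0.05]], "squeeze": 12}}

```text
time: 15.5
tool_pos: [0.66, -0.0805, -0.02]
tool_rot: [-3.141, 0.0, -2.031]
contact_force: [0.9, -0.2, 0.3]
opening: 0.0436
grip_force: 0.0
```

Request:
{"op": "jog_arm", "data": {"plan": [[0, 0, 0, 0, -0.4], [0, 0, 0, 0, -0.4], [0, 0, 0, 0, -0.4], [0, 0, 0, 0, -0.4]]}}

```text
time: 15.9
tool_pos: [0.6597, -0.0804, -0.0204]
tool_rot: [-3.141, 0.0, -2.031]
contact_force: [-0.6, -0.3, 3.4]
opening: 0.0336
grip_force: 12.0
```

Request:
{"op": "jog_arm", "data": {"plan": [[0, 0, 0.1, 0, -0.4], [0, 0, 0.4, 0, -0.4], [0, 0, 0.85, 0, -0.4], [0, 0, 0.85, 0, -0.4]]}}

```text
time: 16.3
tool_pos: [0.6629, -0.0812, 0.053]
tool_rot: [-3.132, 0.002, -2.031]
contact_force: [-0.1, 0.3, -0.8]
opening: 0.0334
grip_force: 12.0
```

Request:
{"op": "jog_arm", "data": {"plan": [[-0.323, -0.926, 0, -0.196, -0.4], [-0.323, -0.926, 0, -0.196, -0.4], [-0.323, -0.926, 0, -0.196, -0.4]]}}

```text
time: 16.6
tool_pos: [0.6323, -0.1582, 0.047]
tool_rot: [3.141, -0.001, -2.346]
contact_force: [0.9, 0.2, 0.1]
opening: 0.0338
grip_force: 12.0
```

Request:
{"op": "jog_arm", "data": {"plan": [[-0.323, -0.926, 0, -0.196, -0.4], [-0.323, -0.926, 0, -0.196, -0.4], [-0.323, -0.926, 0, -0.196, -0.4]]}}

```text
time: 16.9
tool_pos: [0.6067, -0.2318, 0.0469]
tool_rot: [-3.141, -0.001, -2.653]
contact_force: [0.3, -0.0, -1.0]
opening: 0.0336
grip_force: 12.0
```

Request:
{"op": "jog_arm", "data": {"plan": [[-0.323, -0.926, 0, -0.196, -0.4], [-0.323, -0.926, 0, -0.196, -0.4], [-0.323, -0.926, 0, -0.196, -0.4], [-0.323, -0.926, 0, -0.196, -0.4], [-0.323, -0.926, 0, -0.196, -0.4]]}}

```text
time: 17.4
tool_pos: [0.5826, -0.3009, 0.047]
tool_rot: [3.141, -0.0, -2.951]
contact_force: [1.0, 0.7, -0.4]
opening: 0.034
grip_force: 12.0
```

```bash
python3 - <<'E'
from tray import *
o=readout.observe();print(o['time'],o['tool_pos'],o['tool_rot'],o['opening'],o['grip_force'])
E
```

```text
17.4 [ 0.58260929 -0.30094422  0.04702613] [ 3.14063264e+00 -2.25843917e-05 -2.95074029e+00] 0.0340145728633714 11.991414874792099
```

Request:
{"op": "jog_arm", "data": {"plan": [[0, -0.02, -0.4, 0, -0.4], [0, -0.02, -0.62, 0, -0.4], [0, -0.02, -0.7, 0, -0.4], [0, -0.02, -0.74, 0, -0.4], [0, -0.02, -0.74, 0, -0.4], [0, -0.02, -0.74, 0, -0.4]]}}

```text
time: 18.0
tool_pos: [0.5828, -0.3044, -0.0108]
tool_rot: [-3.14, 0.001, -2.954]
contact_force: [0.0, 0.9, -0.8]
opening: 0.0334
grip_force: 12.0
```

Request:
{"op": "jog_arm", "data": {"plan": [[0, 0, -0.01, 0, -0.4], [0, 0, -0.015, 0, -0.4], [0, 0, -0.015, 0, -0.4]]}}

```text
time: 18.3
tool_pos: [0.5821, -0.3044, -0.0129]
tool_rot: [-3.141, 0.0, -2.955]
contact_force: [-0.9, -0.3, 0.6]
opening: 0.0337
grip_force: 12.0
```

Request:
{"op": "jog_arm", "data": {"plan": [[0, 0.016, -0.012, 0, -0.4], [0, 0.016, -0.02, 0, -0.4], [0, 0.016, -0.02, 0, -0.4]]}}

```text
time: 18.6
tool_pos: [0.5819, -0.3029, -0.015]
tool_rot: [3.141, -0.0, -2.954]
contact_force: [0.5, 0.6, -0.3]
opening: 0.0337
grip_force: 12.0
```

Request:
{"op": "jog_arm", "data": {"plan": [[0, 0, -0.007, 0, -0.4], [0, 0, -0.007, 0, -0.4]]}}

```text
time: 18.8
tool_pos: [0.582, -0.303, -0.0154]
tool_rot: [3.141, -0.0, -2.955]
contact_force: [-0.0, -0.5, -0.7]
opening: 0.0335
grip_force: 12.0
```

Request:
{"op": "jog_arm", "data": {"plan": [[0, 0, -0.007, 0, -0.4], [0, 0, -0.007, 0, -0.4]]}}

```text
time: 19.0
tool_pos: [0.582, -0.3029, -0.016]
tool_rot: [3.141, -0.0, -2.954]
contact_force: [-0.0, -0.3, 0.3]
opening: 0.0337
grip_force: 12.0
```

Request:
{"op": "jog_arm", "data": {"plan": [[0, 0, -0.005, 0, -0.4], [0, 0, -0.005, 0, -0.4]]}}

```text
time: 19.2
tool_pos: [0.582, -0.303, -0.0163]
tool_rot: [3.141, -0.0, -2.954]
contact_force: [0.1, -0.6, -0.1]
opening: 0.0334
grip_force: 12.0
```

Request:
{"op": "jog_arm", "data": {"plan": [[0, 0, -0.005, 0, -0.4], [0, 0, -0.005, 0, -0.4]]}}

```text
time: 19.4
tool_pos: [0.5821, -0.303, -0.0164]
tool_rot: [-3.142, 0.0, -2.954]
contact_force: [-1.1, 0.3, 1.8]
opening: 0.0335
grip_force: 12.0
```

It touches the floor just where predicted. Release gently and lift.

Request:
{"op": "jog_arm", "data": {"plan": [[0, 0, 0, 0, -0.2], [0, 0, 0, 0, -0.17], [0, 0, 0, 0, -0.17], [0, 0, 0.05, 0, -0.17], [0, 0, 0.2, 0, -0.17], [0, 0, 0.6, 0, -0.17], [0, 0, 1, 0, -0.2], [0, 0, 1, 0, -0.2]]}}

```text
time: 20.2
tool_pos: [0.585, -0.3052, 0.0696]
tool_rot: [-3.134, 0.007, -2.954]
contact_force: [0.7, -0.5, 0.9]
opening: 0.0368
grip_force: 0.0
```

Request:
{"op": "jog_arm", "data": {"plan": [[0.5, 0.68, 0, 0, -0.15], [0.5, 0.68, 0, 0, -0.15]]}}

```text
time: 20.4
tool_pos: [0.6237, -0.2462, 0.0641]
tool_rot: [3.141, 0.002, -2.954]
contact_force: [-0.3, -0.6, 0.1]
opening: 0.0389
grip_force: 0.0
```

Request:
{"op": "jog_arm", "data": {"plan": [[0.5, 0.68, 0, 0, -0.15], [0.5, 0.68, 0, 0, -0.15], [0.5, 0.68, 0, 0, -0.15], [0.5, 0.68, 0, 0, -0.15], [0.5, 0.68, 0, 0, -0.15]]}}

```text
time: 20.9
tool_pos: [0.6613, -0.1954, 0.0632]
tool_rot: [-3.141, -0.001, -2.956]
contact_force: [0.0, -0.1, 0.6]
opening: 0.039
grip_force: 0.0
```

```bash
python3 - <<'E'
from tray import *
o=readout.observe();print(o['time'],o['tool_pos'],o['tool_rot'],o['opening'])
cal=cams.calibration('wrist');i=cams.read_camera('wrist')
h=cv2.cvtColor(i,cv2.COLOR_BGR2HSV)
m=cv2.inRange(h,(30,20,60),(90,140,255))
for c in cv2.findContours(m,cv2.RETR_EXTERNAL,cv2.CHAIN_APPROX_NONE)[0]:
    if cv2.contourArea(c)>250:
        (x,y),r=cv2.minEnclosingCircle(c);p=w([(x,y),(x+r,y),(x-r,y)],.004,cal);print((x,y,r),cv2.contourArea(c),p[0].round(4),np.linalg.norm(p[1]-p[2]).round(4))
E
```

```text
20.9 [ 0.66128142 -0.19544845  0.06320135] [-3.14148608e+00 -6.92523096e-04 -2.95554068e+00] 0.03903778768996017
(299.07501220703125, 350.5, 20.230154037475586) 772.0 [ 0.7925 -0.1894  0.004 ] 0.0339
(321.5, 204.5, 17.67776870727539) 893.0 [ 0.6624 -0.1948  0.004 ] 0.0258
(459.2037048339844, 99.79629516601562, 28.71210289001465) 2226.5 [ 0.5731 -0.1182  0.004 ] 0.0383
```

Request:
{"op": "jog_arm", "data": {"plan": [[0.01, 0.008, -0.5, 0, -0.15], [0.01, 0.008, -0.85, 0, -0.15], [0.01, 0.008, -0.97, 0, -0.15], [0.01, 0.008, -1, 0, -0.15], [0.01, 0.008, -1, 0, -0.15], [0.01, 0.008, -1, 0, -0.15]]}}

```text
time: 21.55
tool_pos: [0.6639, -0.1943, -0.0148]
tool_rot: [-3.14, 0.003, -2.955]
contact_force: [-0.3, 0.4, -0.7]
opening: 0.0391
grip_force: 0.0
```

Request:
{"op": "jog_arm", "data": {"plan": [[0, 0, -0.03, 0, -0.15], [0, 0, -0.05, 0, -0.15], [0, 0, -0.05, 0, -0.15], [0, 0, -0.05, 0, -0.15]]}}

```text
time: 21.95
tool_pos: [0.6629, -0.1935, -0.0206]
tool_rot: [3.142, 0.0, -2.954]
contact_force: [0.4, 0.0, 0.5]
opening: 0.039
grip_force: 0.0
```

Request:
{"op": "jog_arm", "data": {"plan": [[0, -0.012, -0.032, 0, -0.15], [0, -0.012, -0.032, 0, -0.15], [0, -0.012, -0.032, 0, -0.15]], "squeeze": 10}}

```text
time: 22.25
tool_pos: [0.6627, -0.1946, -0.0235]
tool_rot: [3.141, -0.0, -2.955]
contact_force: [0.8, 0.1, -1.1]
opening: 0.0389
grip_force: 0.0
```

Request:
{"op": "jog_arm", "data": {"plan": [[0, 0, 0, 0, -0.6], [0, 0, 0, 0, -0.6], [0, 0, 0, 0, -0.6], [0, 0, 0, 0, -0.6], [0, 0, 0, 0, -0.6]]}}

```text
time: 22.75
tool_pos: [0.6628, -0.1945, -0.0232]
tool_rot: [3.142, 0.0, -2.954]
contact_force: [0.8, -0.5, -0.2]
opening: 0.0218
grip_force: 9.9
```

Request:
{"op": "jog_arm", "data": {"plan": [[0, 0, 0.15, 0, -0.6], [0, 0, 0.5, 0, -0.6], [0, 0, 0.9, 0, -0.6], [0, 0, 0.9, 0, -0.6]]}}

```text
time: 23.15
tool_pos: [0.6661, -0.1958, 0.0552]
tool_rot: [-3.136, 0.009, -2.954]
contact_force: [0.8, 0.2, 0.4]
opening: 0.0215
grip_force: 9.9
```

Request:
{"op": "jog_arm", "data": {"plan": [[-0.314, 0.975, 0, 0, -0.6], [-0.314, 0.975, 0, 0, -0.6]]}}

```text
time: 23.35
tool_pos: [0.6367, -0.115, 0.0491]
tool_rot: [3.141, -0.0, -2.955]
contact_force: [0.4, 0.9, -0.7]
opening: 0.0215
grip_force: 9.9
```

Request:
{"op": "jog_arm", "data": {"plan": [[-0.314, 0.975, 0, 0, -0.6], [-0.314, 0.975, 0, 0, -0.6]]}}

```text
time: 23.55
tool_pos: [0.6112, -0.0359, 0.049]
tool_rot: [3.141, -0.001, -2.954]
contact_force: [-0.1, 0.0, 0.9]
opening: 0.0215
grip_force: 9.9
```

Request:
{"op": "jog_arm", "data": {"plan": [[-0.314, 0.975, 0, 0.01, -0.6], [-0.314, 0.975, 0, 0.01, -0.6], [-0.314, 0.975, 0, 0.01, -0.6], [-0.314, 0.975, 0, 0.01, -0.6], [-0.314, 0.975, 0, 0.01, -0.6]]}}

```text
time: 24.05
tool_pos: [0.5881, 0.0385, 0.049]
tool_rot: [-3.141, 0.001, -2.939]
contact_force: [-0.7, 0.1, -0.6]
opening: 0.0212
grip_force: 9.9
```

```bash
python3 - <<'E'
from tray import *
o=readout.observe();print(o['tool_pos'],o['opening'],o['grip_force'])
cal=cams.calibration('wrist');i=cams.read_camera('wrist')
print(fit(i,cal,(.6147,.0789,.212),S=3))
E
```

```text
[0.58805992 0.03853644 0.04900481] 0.021214397648562824 9.920033845046419
(array([0.61467221, 0.07906719, 0.21095446]), np.float64(0.05150222937700056), np.float64(0.1541258981338434))
```

Request:
{"op": "jog_arm", "data": {"plan": [[-0.005, 0.008, -0.4, 0, -0.6], [-0.005, 0.008, -0.7, 0, -0.6], [-0.005, 0.008, -0.77, 0, -0.6], [-0.005, 0.008, -0.81, 0, -0.6], [-0.005, 0.008, -0.81, 0, -0.6], [-0.005, 0.008, -0.81, 0, -0.6], [-0.005, 0.008, -0.81, 0, -0.6]]}}

```text
time: 24.8
tool_pos: [0.5879, 0.04, -0.015]
tool_rot: [-3.141, 0.002, -2.939]
contact_force: [-1.1, -0.6, 0.7]
opening: 0.0213
grip_force: 9.9
```

Request:
{"op": "jog_arm", "data": {"plan": [[0, -0.01, -0.02, 0, -0.6], [0, -0.01, -0.02, 0, -0.6], [0, -0.01, -0.02, 0, -0.6]]}}

```text
time: 25.1
tool_pos: [0.5873, 0.0393, -0.0174]
tool_rot: [-3.142, 0.001, -2.939]
contact_force: [0.4, 0.3, 0.6]
opening: 0.0212
grip_force: 10.3
```

Request:
{"op": "jog_arm", "data": {"plan": [[0, 0, 0, 0, -0.46], [0, 0, 0, 0, -0.46], [0, 0, 0, 0, -0.42], [0, 0, 0.05, 0, -0.4], [0, 0, 0.15, 0, -0.35], [0, 0, 0.5, 0, -0.2], [0, 0, 1, 0, -0.1], [0, 0, 1, 0, -0.1]]}}

```text
time: 25.9
tool_pos: [0.5906, 0.0389, 0.068]
tool_rot: [-3.139, 0.009, -2.939]
contact_force: [0.7, -1.1, 0.2]
opening: 0.0408
grip_force: 0.0
```

Request:
{"op": "jog_arm", "data": {"plan": [[-0.11, -0.96, 0, 0.168, -0.05], [-0.11, -0.96, 0, 0.168, -0.05], [-0.11, -0.96, 0, 0.168, -0.05]]}}

```text
time: 26.2
tool_pos: [0.5778, -0.0411, 0.0624]
tool_rot: [-3.141, -0.001, -2.675]
contact_force: [0.3, 1.1, 0.3]
opening: 0.0433
grip_force: 0.0
```

Request:
{"op": "jog_arm", "data": {"plan": [[-0.11, -0.96, 0, 0.168, -0.05], [-0.11, -0.96, 0, 0.168, -0.05], [-0.11, -0.96, 0, 0.168, -0.05]]}}

```text
time: 26.5
tool_pos: [0.5692, -0.1175, 0.0623]
tool_rot: [-3.141, -0.001, -2.413]
contact_force: [0.3, 0.7, 0.3]
opening: 0.0437
grip_force: 0.0
```

Request:
{"op": "jog_arm", "data": {"plan": [[-0.11, -0.96, 0, 0.168, -0.05], [-0.11, -0.96, 0, 0.168, -0.05], [-0.11, -0.96, 0, 0.168, -0.05], [-0.11, -0.96, 0, 0.168, -0.05], [-0.11, -0.96, 0, 0.168, -0.05]]}}

```text
time: 27.0
tool_pos: [0.5607, -0.1895, 0.0622]
tool_rot: [3.141, 0.0, -2.148]
contact_force: [0.1, 0.2, 0.6]
opening: 0.0433
grip_force: 0.0
```

```bash
python3 - <<'E'
from tray import *
o=readout.observe();print(o['time'],o['tool_pos'],o['tool_rot'],o['opening'])
cal=cams.calibration('wrist');pickle.dump(cal,open('w10.pkl','wb'))
i=cams.read_camera('wrist')
b=cams.read_camera('top')
cv2.imwrite('pics/c10.png',np.hstack([i[140:340,200:440].repeat(2,0).repeat(2,1),np.vstack([cv2.resize(b[190:270,380:450],(300,200)),cv2.resize(b[190:270,180:260],(300,200))])]))
E
```

```text
27.0 [ 0.56072808 -0.18953899  0.06218154] [ 3.14067533e+00  3.25613968e-04 -2.14834581e+00] 0.04326625261222431
```

View pics/c10.png

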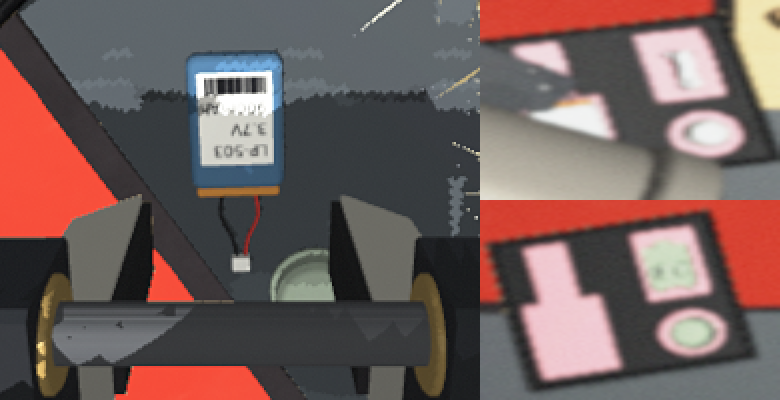

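The green cap is seated, and the white pack's body is in its pocket, partly hidden by the arm. The blue pack lies square to the gripper, with crop corners (188,55), (283,52), (282,192) and (193,195).

```bash
python3 - <<'E'
from tray import *
cal=pickle.load(open('w10.pkl','rb'))
q=np.array([(188,55),(195,193),(282,190),(283,52)])/2+[200,140]
p=w(q,.0112,cal)[:,:2];d=(p[1]-p[0]+p[2]-p[3])/2;e=(p[2]-p[1]+p[3]-p[0])/2
print(p.mean(0),np.degrees(np.arctan2(d[1],d[0])),np.degrees(np.arctan2(-e[1],-e[0]))-90,np.linalg.norm(d),np.linalg.norm(e))
E
```

```text
[ 0.56011401 -0.19321557] 57.97160320770114 -121.15903813347387 0.05104141229055375 0.03197702081592483
```

Request:
{"op": "jog_arm", "data": {"plan": [[-0.01, -0.035, -0.5, 0.014, -0.05], [-0.01, -0.035, -0.85, 0.014, -0.05], [-0.01, -0.035, -0.95, 0.014, -0.05], [-0.01, -0.035, -1, 0.014, -0.05], [-0.01, -0.035, -1, 0.014, -0.05], [-0.01, -0.035, -1, 0.014, -0.05]]}}

```text
time: 27.7
tool_pos: [0.5609, -0.1941, -0.0163]
tool_rot: [-3.139, 0.0, -2.125]
contact_force: [-0.3, -0.3, 0.2]
opening: 0.0439
grip_force: 0.0
```

Request:
{"op": "jog_arm", "data": {"plan": [[0, 0, -0.035, 0, -0.05], [0, 0, -0.035, 0, -0.05], [0, 0, -0.035, 0, -0.05]], "squeeze": 12}}

```text
time: 28.0
tool_pos: [0.56, -0.194, -0.0201]
tool_rot: [-3.141, 0.0, -2.125]
contact_force: [-0.4, 0.2, 0.1]
opening: 0.0434
grip_force: 0.0
```

Request:
{"op": "jog_arm", "data": {"plan": [[0, 0, 0, 0, -0.4], [0, 0, 0, 0, -0.4], [0, 0, 0, 0, -0.4], [0, 0, 0, 0, -0.4]]}}

```text
time: 28.4
tool_pos: [0.56, -0.1939, -0.0203]
tool_rot: [-3.141, 0.0, -2.125]
contact_force: [-0.6, 0.8, 1.1]
opening: 0.0337
grip_force: 12.0
```

Request:
{"op": "jog_arm", "data": {"plan": [[0, 0, 0.1, 0, -0.4], [0, 0, 0.4, 0, -0.4], [0, 0, 0.85, 0, -0.4], [0, 0, 0.85, 0, -0.4]]}}

```text
time: 28.8
tool_pos: [0.5629, -0.1953, 0.0527]
tool_rot: [-3.133, 0.001, -2.125]
contact_force: [1.3, -0.0, -0.0]
opening: 0.0337
grip_force: 12.0
```

Request:
{"op": "jog_arm", "data": {"plan": [[0.074, 0.937, 0, -0.128, -0.4], [0.074, 0.937, 0, -0.128, -0.4], [0.074, 0.937, 0, -0.128, -0.4]]}}

```text
time: 29.1
tool_pos: [0.5654, -0.1155, 0.0475]
tool_rot: [3.14, 0.0, -2.324]
contact_force: [-0.7, -0.5, -0.2]
opening: 0.0338
grip_force: 12.0
```

Request:
{"op": "jog_arm", "data": {"plan": [[0.074, 0.937, 0, -0.128, -0.4], [0.074, 0.937, 0, -0.128, -0.4], [0.074, 0.937, 0, -0.128, -0.4]]}}

```text
time: 29.4
tool_pos: [0.5716, -0.0413, 0.0474]
tool_rot: [3.141, -0.0, -2.524]
contact_force: [-0.6, -1.3, 0.1]
opening: 0.0339
grip_force: 12.0
```

Request:
{"op": "jog_arm", "data": {"plan": [[0.074, 0.937, 0, -0.128, -0.4], [0.074, 0.937, 0, -0.128, -0.4], [0.074, 0.937, 0, -0.128, -0.4]]}}

```text
time: 29.7
tool_pos: [0.5778, 0.033, 0.0474]
tool_rot: [3.141, 0.0, -2.725]
contact_force: [0.6, -0.3, 0.4]
opening: 0.0342
grip_force: 12.0
```

Request:
{"op": "jog_arm", "data": {"plan": [[0.074, 0.937, 0, -0.128, -0.4], [0.074, 0.937, 0, -0.128, -0.4], [0.074, 0.937, 0, -0.128, -0.4], [0.074, 0.937, 0, -0.128, -0.4], [0.074, 0.937, 0, -0.128, -0.4], [0.074, 0.937, 0, -0.128, -0.4]]}}

```text
time: 30.3
tool_pos: [0.5837, 0.1043, 0.0475]
tool_rot: [-3.141, -0.0, -2.93]
contact_force: [-0.5, 0.3, -1.5]
opening: 0.0334
grip_force: 12.0
```

Request:
{"op": "jog_arm", "data": {"plan": [[0, 0, -0.4, 0, -0.4], [0, 0, -0.62, 0, -0.4], [0, 0, -0.7, 0, -0.4], [0, 0, -0.75, 0, -0.4], [0, 0, -0.75, 0, -0.4], [0, 0, -0.75, 0, -0.4], [0, 0, -0.75, 0, -0.4]]}}

```text
time: 31.0
tool_pos: [0.5843, 0.106, -0.0115]
tool_rot: [-3.141, 0.002, -2.929]
contact_force: [0.5, 0.0, -1.0]
opening: 0.0338
grip_force: 12.0
```

Request:
{"op": "jog_arm", "data": {"plan": [[0, 0, -0.01, 0, -0.4], [0, 0, -0.015, 0, -0.4], [0, 0, -0.015, 0, -0.4]]}}

```text
time: 31.3
tool_pos: [0.5836, 0.106, -0.0136]
tool_rot: [3.142, 0.0, -2.929]
contact_force: [-0.8, 1.3, -0.4]
opening: 0.0333
grip_force: 12.0
```

Request:
{"op": "jog_arm", "data": {"plan": [[0, 0, -0.008, 0, -0.4], [0, 0, -0.016, 0, -0.4], [0, 0, -0.016, 0, -0.4]]}}

```text
time: 31.6
tool_pos: [0.5834, 0.106, -0.0151]
tool_rot: [3.141, -0.0, -2.929]
contact_force: [0.6, 0.2, -0.5]
opening: 0.0336
grip_force: 12.0
```

Request:
{"op": "jog_arm", "data": {"plan": [[0, 0, -0.006, 0, -0.4], [0, 0, -0.006, 0, -0.4]]}}

```text
time: 31.8
tool_pos: [0.5835, 0.106, -0.0155]
tool_rot: [3.141, -0.0, -2.929]
contact_force: [0.5, -0.7, -0.6]
opening: 0.0339
grip_force: 12.0
```

Request:
{"op": "jog_arm", "data": {"plan": [[0, 0, -0.005, 0, -0.4], [0, 0, -0.005, 0, -0.4]]}}

```text
time: 32.0
tool_pos: [0.5835, 0.106, -0.0159]
tool_rot: [3.141, -0.0, -2.929]
contact_force: [-1.3, -0.5, -0.1]
opening: 0.0338
grip_force: 12.0
```

Request:
{"op": "jog_arm", "data": {"plan": [[0, 0, -0.005, 0, -0.4], [0, 0, -0.005, 0, -0.4]]}}

```text
time: 32.2
tool_pos: [0.5835, 0.1059, -0.0163]
tool_rot: [3.142, -0.0, -2.929]
contact_force: [-0.2, 0.5, 0.1]
opening: 0.0334
grip_force: 12.0
```

Request:
{"op": "jog_arm", "data": {"plan": [[0, 0, -0.004, 0, -0.4], [0, 0, -0.004, 0, -0.4]]}}

```text
time: 32.4
tool_pos: [0.5836, 0.106, -0.0163]
tool_rot: [3.142, 0.0, -2.929]
contact_force: [-1.1, -0.3, 2.3]
opening: 0.0335
grip_force: 12.0
```

Floor contact again. Release, lift, and move aside for a check.

Request:
{"op": "jog_arm", "data": {"plan": [[0, 0, 0, 0, -0.2], [0, 0, 0, 0, -0.17], [0, 0, 0, 0, -0.17], [0, 0, 0.05, 0, -0.17], [0, 0, 0.2, 0, -0.17], [0, 0, 0.6, 0, -0.17], [0, 0, 1, 0, -0.2], [0, 0, 1, 0, -0.2]]}}

```text
time: 33.2
tool_pos: [0.587, 0.1058, 0.069]
tool_rot: [-3.14, 0.01, -2.929]
contact_force: [0.4, 0.3, -0.8]
opening: 0.0367
grip_force: 0.0
```

Request:
{"op": "jog_arm", "data": {"plan": [[-0.5, -0.5, 1, 0, 0], [-1, -1, 1, 0, 0], [-1, -1, 1, 0, 0]]}}

```text
time: 33.5
tool_pos: [0.5025, 0.0249, 0.1446]
tool_rot: [-3.141, 0.001, -2.929]
contact_force: [0.2, -0.7, -0.1]
opening: 0.046
grip_force: 0.0
```

Request:
{"op": "jog_arm", "data": {"plan": [[-0.5, -1, 0.9, 0, 0], [-0.5, -1, 0.9, 0, 0], [-0.5, -1, 0.9, 0, 0], [-0.5, -1, 0.9, 0, 0], [-0.5, -1, 0.9, 0, 0]]}}

```text
time: 34.0
tool_pos: [0.4634, -0.0535, 0.2146]
tool_rot: [3.141, -0.001, -2.93]
contact_force: [1.1, -0.7, 0.4]
opening: 0.0464
grip_force: 0.0
```

```bash
python3 - <<'E'
from h import *
print(readout.observe()['tool_pos'])
b=cams.read_camera('top')
a=cv2.resize(b[185:275,175:265],(390,390),interpolation=cv2.INTER_CUBIC);c=cv2.resize(b[185:275,370:460],(390,390),interpolation=cv2.INTER_CUBIC)
d=cv2.resize(b[130:275,175:460],(370,190))
cv2.imwrite('pics/c11.png',np.vstack([np.hstack([a,c]),np.hstack([d,np.zeros((190,410,3),np.uint8)])]))
E
```

```text
[ 0.46340653 -0.05345243  0.21455612]
```

View pics/c11.png

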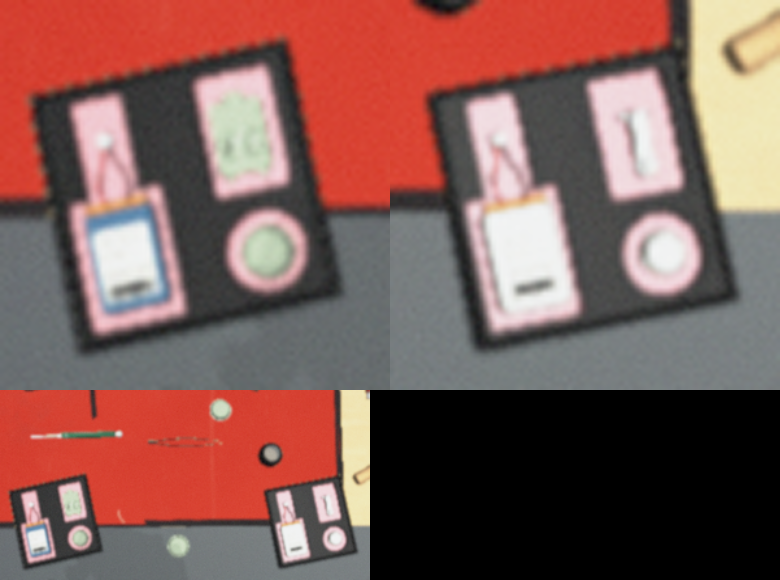

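Both kits look complete: caps centred in the round pockets, packs in the battery pockets with leads along the channels. The latch, door and bystanders are undisturbed. Handing in.

```bash
python3 -c "from cell import ticket;print(ticket.hand_in())"
```

```text
the job is handed in; nothing more can be done
None
```

Both kits are finished and the job is handed in at about 34 s of the 96 s; the last top picture shows both caps and packs in their pockets and the latch, door, tweezers, screwdriver and loupe undisturbed, but no verdict came back.

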